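# Clear the catch tray and hold the grease coupler on the nipple

### The job

Move both finished steel forgings from the machine's catch tray into the tote, so that no grease drips on them; then take the grease coupler from the tool block, leaving the two other tools and everything else where they are. Press the coupler squarely onto the machine's tilted grease nipple, along the nipple's own axis and without ramming it, until its jaws snap shut behind the nipple's head, and finish while still gripping the coupler and holding it down against its spring.

Things in the scene. Friction and masses are not known exactly. Their poses are not given: they have to be found in the camera images.
- lug_a_mid (a point): centre of one finished forging lying flat in the catch tray: a dark steel bar 20 mm wide (y), 22 mm tall (z), 33 mm to either side of this point along x, with a round boss 36 mm across centred 42 mm ahead (+x); 0.22 kg give or take a third. This point is half-way up, in the middle of the bar, best gripped across y
- lug_b_mid (a point): the same point of the other forging, which is identical
- tray_floor (a point): centre of the catch tray's floor, on top of it; axes of the machine (tray at its -x side, z up). The aluminium tray is 160 mm (x) by 240 mm (y) outside, walls 4 mm thick, tops 28 mm above the floor. The machine's bearing pedestal and flywheel begin 115 mm from the tray's centre towards +x and are up to 120 mm tall, the nipple not counted
- tote: the open grey plastic tote, 240 mm (x) by 190 mm (y) outside, walls and floor 5 mm thick, 55 mm tall, fixed to the bench; origin at the centre of its underside, z up
- block: wooden tool block, 270 mm (x) by 85 mm (y), 50 mm tall, fixed to the bench; origin at the centre of its underside. Three through holes, 44 mm across, in a row along its x, 85 mm apart, the middle one over the origin. In each a tool hangs by its collar; which is where varies, and only one is the grease coupler
- coupler_grip (a point): the grip point on the axis of the grease coupler; z runs along the axis from its mouth up to the handle's domed end. The handle is a steel cylinder 32 mm across from 34 mm below this point to 26 mm above it, with a 9 mm dome on top. A collar 54 mm across lies 34 to 40 mm below this point and rests on the tool block. Lifting it straight up by 40 mm clears the hole
- coupler_mouth (a point): centre of the coupler's open mouth, on its axis, z as coupler_grip. The sleeve is a cup facing down, 31 mm across, 37 mm at its bell mouth; its bore is 24 mm across (30 mm at the mouth). Two spring jaws in it, 8 mm above the mouth, must ride over the nipple's head and close behind it: this is the snap, when the nipple's tip is about 21 mm above the mouth
- jaw_l (a joint): how far one jaw is spread (m): 0 closed, 0.001 to 0.003 while it rides over the nipple's head, back to nearly 0 when it has snapped shut behind it
- jaw_r (a joint): the same for the other jaw
- plunger (a joint): how far the sprung plunger in the coupler's bore is pushed back by the nipple's tip (m): 0 free (its face 13 mm above the mouth), 0.012 at its stop. Its spring takes 4 N at 0 and 1 N more per mm. The jaws snap shut at about 0.008, after a peak of about 9 N on the way; hold it at 0.009 to 0.011, nipple's tip 22 to 24 mm above the mouth
- nipple_tip (a point): centre of the top of the grease nipple's head, on the machine's bearing pedestal; z points outwards along the nipple's axis, which leans 15 to 32 degrees from vertical towards the tray. The brass head is 20 mm across, 14 mm long, tapering to 10 mm at the tip, on a neck 12 mm across and 22 mm long, above a steel body 26 mm across. Its swivel is stiff and does not give when pressed
- hammer: a hammer lying flat; a bystander, to be left alone
- wrench: a steel spanner lying flat; a bystander, to be left alone
- oil: an upright plastic bottle, 56 mm across, 140 mm tall; a bystander, to be left alone
- jar: an upright jar, 60 mm across, 70 mm tall; a bystander, to be left alone
- drift: a tool that may not be taken: standing in another hole of the tool block, a plain steel rod 20 mm across above a round collar; origin 24 mm below the block's top, its z up
- scraper: a tool that may not be taken: standing in another hole of the tool block, a wooden handle about 30 mm across above a brass collar; origin 24 mm below the block's top, its z up
- coupler: the whole coupler, 105 mm long, 0.31 kg give or take a third; origin on its axis at the free sleeve's mouth, 70 mm below coupler_grip; z as there. It is symmetric about its axis but for the jaws
- nipple: the nipple on its swivel; origin at the swivel, 60 mm below the tip; z as nipple_tip
Mind the look-alikes: they are no part of the job. Leave any green or orange look-alike of the part that bears lug_b_mid alone.

How it is judged:
By the outcome, as a careful person would: the job done as asked, in the order asked, and still so for the second after the job is handed in, while the arm keeps its last pose, push and grip.
It also fails if it takes over 61 s, if anything falls off the work surface, if the arm or the gripper's body presses on something with over 40 N, if the wrist force passes 120 N, or if a joint passes its speed limit or range.

### The arm

A 7-joint arm with a two-finger parallel gripper is mounted at the origin on the work surface. World frame = base frame: x ahead of the robot, y to its left, z up, the work surface at z = 0. Lengths are in m, angles in rad, forces in N, time in s.
With the tool pointing down it reaches from about 0.425 to 0.925 m from the base axis. Payload 6.8 kg.
Tool frame: the origin (TCP) lies between the finger pads; the fingertips stand 17 mm ahead of it and the grasp point (between the pads) lies 2 mm behind it; z points along the fingers, y is the line along which they close (so a half turn about z gives the same grasp; the last joint's range is limited). The gripper opens to 88 mm and grips with 3 to 60 N. Pads are 20 mm wide; open, the fingers measure 115 mm over their backs; the gripper's body (75 mm by 178 mm) begins 61 mm behind the grasp point.
Start: joints at [-1.39, 0.477, 0.022, 1.555, -0.011, 1.109, -0.083], TCP at [0.192, 0.647, 0.24] pointing down, gripper open.
Joint ranges: [-2.96, 2.96], [-0.34, 2.1], [-1.41, 1.46], [0.24, 2.44], [-1.37, 4.51], [0.17, 1.92], [-2.96, 2.96]. Speed limits (rad/s): [2.39, 2.39, 3.14, 3.14, 3.14, 3.14, 3.14].

### API

Orientations are given as a unit quaternion [x, y, z, w].
In Python, from workcell import r gives the robot as it stands.
- The arm moves only by the tool play_rows, never from a script. Its argument "steps" is a list of rows, each a list of 6 numbers: the shift along the tool's x, y, z as a fraction of full scale, then the turn, a rotation vector about the tool's x, y, z as a fraction of full scale. In form: [[x, y, z, rx, ry, rz], ...]. A call has 1 to 10 rows; each row is the pose to reach, as a shift and turn from the pose commanded when the call began, along the tool's axes at that moment; what a row does not reach only later rows make up. Full scale, the value 1, is 0.75 m for a shift and pi/2 rad for a turn. A row lasts 1/12 s, in which the tool goes at most 41.7 mm and 7.16 degrees, less where a joint would pass 70% of its speed; a pose out of reach is approached as far as the arm can. A call with a number of a shift or a turn outside -1 to 1 is refused whole. A call with a gripper value outside its range is refused whole. "hand" is the opening, from -1 (shut) to 1 (fully open), set as the call begins (left out, the last holds). The fingers move at their own pace and stop on an object; the grip force is fixed at half the most. Time passes only in rows, so rows that repeat a pose let the fingers close. It gives the time, the measured TCP pose, the force, the opening and the grip force at its end, in the units of the state.
- r.get_state(): the state, without advancing time (a new reading comes with each control period).
- r.read_camera(name): name is "scene" or "top" or "wrist"; returns a dict with "color" (400x640x3 uint8, blue, green, red), "depth" (400x640 float32, m along the optical axis (not along the pixel's ray), 0 where there is no reading), "camera_matrix" (3x3 intrinsics, pixels), "origin" and "attitude" of the camera in the world. Camera axes: x right, y down, z forward; pixel columns grow to the right and rows downward; lengths in m; the calibration is good to about 2 mm. A picture is of the moment at which its call begins.
- r.job_done(): hands the job in; it is judged then, once.
Trained networks look in the newest picture that a camera, given by its name, has taken for a name from the list of things; names that differ only in an ending like _2 or _b are one class to them, and where a whole thing is asked for, a point or a joint stands for the part that bears it (a point fixed in the world has none). Each returns a list of dicts, best first, with "score" (0 to 1); they miss things now and then, are a little off and sometimes report something else, mostly with a low value. They report only what shows in the picture. A call takes as long as a camera call. They do not tell look-alikes from the thing itself.
- r.trace(camera, target): "mask" (400x640 bool, what is visible of it) and "position" ([column, row] in pixels, amid what is visible of it).
- r.tip_of(camera, target): "position" ([column, row] in pixels: a listed point, or the origin of a listed thing).
The state is a dict: "time": time; "qpos": joint angles; "joint_vel": joint speeds; "tau": joint torques, N m; "ee_pos": TCP position; "ee_rot": TCP orientation; "force": force on the tool from outside, world axes, zero at the start; "ft_torque": the same for the moment, N m; "gripper_width": finger opening in m; "grip_force": force on a finger pad.
Only numpy, scipy, OpenCV 4.12 (cv2) and the standard library are available. Lean on these libraries where they do the work, as an engineer would, in place of code of your own. Each camera call takes 0.05 s, during which the arm holds its last target. There are 200 camera calls.

## Working session

There is one attempt and no reset: what is moved stays moved. The work goes in short steps, Python scripts to look and compute and a tool call to move; the robot and the scene stay as the last step left them, time stands still between calls to the robot, and variables do not carry over. Pictures are saved under pics/ and viewed, at most 10 in all, crops included, and the job is handed in when it is done.

Besides the shell and the picture viewer there is one more tool, called after ">>>" as name(argument=value, ...) on one line, values as JSON. play_rows: Moves the arm, as the interface text tells. Its arguments: {"type":"object","properties":{"steps":{"type":"array"},"hand":{"type":"number"}},"required":["steps"]}

```bash
ls; mkdir -p pics
cat > h.py <<'E'
import numpy as np, cv2
from scipy.spatial.transform import Rotation as R
from workcell import r
def att(c):
    a=np.array(c["attitude"],float)
    return a if a.shape==(3,3) else R.from_quat(a).as_matrix()
def pt(c,uv,d=None):
    u,v=uv; 
    if d is None:
        w=c["depth"][int(v)-2:int(v)+3,int(u)-2:int(u)+3]; w=w[w>0]; d=np.median(w) if w.size else 0
    return att(c)@(np.linalg.inv(c["camera_matrix"])@[u,v,1]*d)+np.array(c["origin"])
def ray(c,uv):
    v=att(c)@np.linalg.inv(c["camera_matrix"])@[uv[0],uv[1],1]
    return np.array(c["origin"]),v/np.linalg.norm(v)
def proj(c,p):
    q=np.array(c["camera_matrix"])@(att(c).T@(np.array(p)-c["origin"])); return q[:2]/q[2]
def tri(rays):
    A=0;b=0
    for o,d in rays:
        P=np.eye(3)-np.outer(d,d);A=A+P;b=b+P@o
    x=np.linalg.solve(A,b); return x,[round(float(np.linalg.norm((np.eye(3)-np.outer(d,d))@(x-o))),4) for o,d in rays]
E
cat > a.py <<'E'
from h import *
print(r.get_state())
for n in ("scene","top"):
    c=r.read_camera(n); cv2.imwrite(f"pics/{n}0.png",c["color"]); print(n,c["origin"],c["attitude"],c["camera_matrix"])
    for t in "lug_a_mid lug_b_mid tray_floor tote block coupler_grip coupler_mouth nipple_tip nipple drift scraper".split():
        for q in r.tip_of(n,t)[:4]: print(t,np.round(q["position"],1),round(q["score"],2),np.round(pt(c,q["position"]),3))
E
python3 a.py
```

```text
pics
{'time': 0.0, 'qpos': array([-1.39008885,  0.4777623 ,  0.02231325,  1.55644492, -0.01148033,
        1.10926386, -0.08311347]), 'joint_vel': array([-1.04602280e-03, -2.97879032e-03, -6.67269397e-04, -2.08000077e-03,
        4.09846684e-05,  1.02560283e-03, -1.46995345e-03]), 'tau': array([-4.72931151e-04, -5.82847238e+01,  1.53487008e+00, -2.72614163e+01,
       -5.42817498e-02,  1.67693663e-02,  1.43855777e-04]), 'ee_pos': array([0.19208796, 0.64650586, 0.23870928]), 'ee_rot': array([ 1.43882300e-01,  9.89594421e-01, -8.73254291e-04, -5.92505951e-05]), 'force': array([0.01407472, 0.32237694, 0.43323176]), 'ft_torque': array([-0.03198392, -0.01868616,  0.03026251]), 'grip_force': 0.0, 'gripper_width': 0.0879063837129902}
scene [ 1.19866907 -0.21171706  1.05165205] [ 0.77833265  0.55302275 -0.1754232  -0.23998089] [[446.27397333   0.         319.13921432]
 [  0.         446.27397333 202.11459907]
 [  0.           0.           1.        ]]
lug_a_mid [330.8 190. ] 0.6 [0.498 0.057 0.024]
lug_b_mid [343.8 142.2] 0.73 [0.337 0.159 0.02 ]
lug_b_mid [295.1 200.1] 0.61 [ 0.499 -0.049  
[... 1029 characters left out ...]
_mid [338.7 238.8] 0.65 [ 0.49  -0.053  0.026]
lug_b_mid [254.6 287.5] 0.53 [0.332 0.153 0.022]
tray_floor [323.3 229. ] 0.88 [ 0.514 -0.008  0.006]
tote [197.2 218.5] 0.62 [0.498 0.343 0.005]
block [442.1 259.8] 0.77 [ 0.467 -0.327  0.057]
coupler_grip [457.2 223.7] 0.77 [ 0.555 -0.342  0.12 ]
coupler_mouth [450.8 232.4] 0.9 [ 0.542 -0.344  0.059]
coupler_mouth [295.7 230.4] 0.49 [0.498 0.066 0.026]
nipple_tip [329.6 161.5] 0.54 [ 0.661 -0.003  0.166]
nipple_tip [441.8 258.6] 0.35 [ 0.47  -0.326  0.057]
nipple [327.6 160.3] 0.49 [0.664 0.002 0.164]
drift [442.4 260.3] 0.52 [ 0.465 -0.328  0.058]
drift [379.8 133.3] 0.34 [ 0.783 -0.127  0.083]
scraper [437.  287.7] 0.9 [ 0.393 -0.318  0.065]
```

View pics/scene0.png

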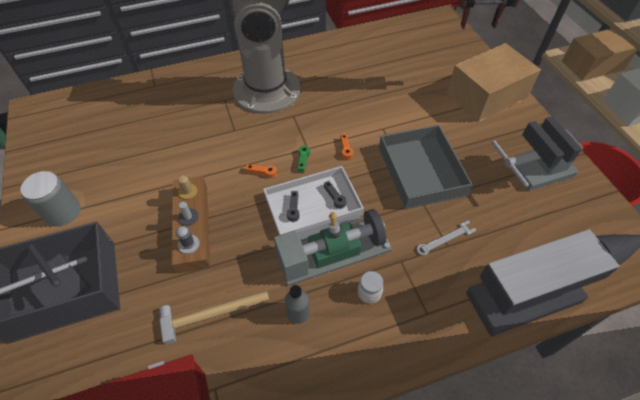

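View pics/top0.png

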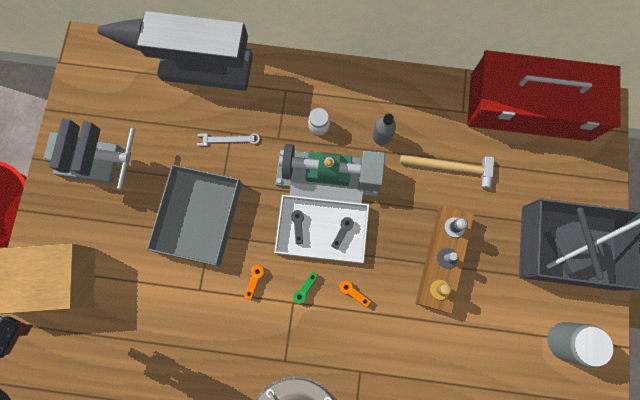

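Scene image: dark forgings in the white tray at (294,205) and (335,193). Top image: the same two at (298,228) and (342,232). The green one (305,290) and the orange ones (255,283) and (355,293) in the top image lie outside the tray, so they are look-alikes. The block tools in the top image are at (457,225) with a thick steel handle, (449,258) with a thin rod, and (440,290) with a brass collar. I will confirm the tools later with a close crop.

```bash
cat > b.py <<'E'
from h import *
C={n:r.read_camera(n) for n in("scene","top")}
for t in ["lug_a_mid","tray_floor","tote","block","coupler_mouth","nipple"]:
    for n in C:
        c=C[n]
        for q in r.trace(n,t)[:5]:
            m=q["mask"]; v,u=np.nonzero(m&(c["depth"]>0)); 
            P=np.array([pt(c,(a,b),c["depth"][b,a]) for a,b in zip(u,v)])
            bgr=c["color"][m].mean(0).round()
            (cx,cy),(w,h),a=cv2.minAreaRect(P[:,:2].astype(np.float32)) if len(P)>3 else((0,0),(0,0),0)
            print(t,n,np.round(q["position"]),round(q["score"],2),"rect",np.round([cx,cy,w,h,a],3),"z",np.round(np.percentile(P[:,2],[2,50,98]),3),bgr)
# dark pixels in the tray
for n,c in C.items():
    hsv=cv2.cvtColor(c["color"],cv2.COLOR_BGR2GRAY)
    v,u=np.nonzero((hsv<85)&(c["depth"]>0))
    P=np.array([pt(c,(a,b),c["depth"][b,a]) for a,b in zip(u,v)])
    for lo,hi in((0.0,.12),(-.12,0)):
        S=P[(P[:,0]>.43)&(P[:,0]<.58)&(P[:,1]>lo)&(P[:,1]<hi)&(P[:,2]>.016)&(P[:,2]<.045)]
        (cx,cy),(w,h),a=cv2.minAreaRect(S[:,:2].astype(np.float32)); print(n,len(S),np.round([cx,cy,w,h,a],3),np.percentile(S[:,2],[5,50,95]).round(3))
for n in C:
  for t in("lug_a_mid","coupler_grip","nipple_tip"):
    pass
A=C["scene"];B=C["top"]
for nm,a,b in(("luga",(330.8,190),(295.8,231.5)),("lugb",(295.1,200.1),(338.7,238.8)),("grip",(185.5,238),(457.2,223.7)),("tip",(334.2,213.2),(329.6,161.5)),("tray",(314,204.5),(323.3,229)),("tote",(423.3,169.1),(197.2,218.5))):
    print(nm,tri([ray(A,a),ray(B,b)]))
E
python3 b.py
```

```text
lug_a_mid scene [335. 195.] 0.87 rect [0.512 0.067 0.093 0.036 5.81 ] z [0.007 0.025 0.029] [73. 69. 70.]
lug_a_mid scene [425. 169.] 0.58 rect [ 0.483  0.353  0.209  0.291 84.399] z [0.001 0.007 0.055] [78. 78. 76.]
lug_a_mid scene [447. 237.] 0.38 rect [ 0.742  0.297  0.041  0.176 11.823] z [-0.001  0.006  0.011] [140. 139. 141.]
lug_a_mid top [295. 224.] 0.51 rect [0.509 0.064 0.091 0.033 8.287] z [0.022 0.027 0.032] [92. 87. 86.]
tray_floor scene [320. 232.] 0.96 rect [5.850e-01 1.400e-02 3.040e-01 3.230e-01 8.384e+01] z [0.    0.025 0.117] [117. 119. 114.]
tray_floor scene [185. 244.] 0.67 rect [ 0.563 -0.351  0.046  0.052  0.052] z [0.052 0.078 0.125] [112. 109. 110.]
tray_floor top [329. 199.] 0.63 rect [ 0.586 -0.007  0.308  0.303  1.233] z [0.001 0.019 0.112] [158. 159. 153.]
tray_floor top [455. 227.] 0.37 rect [ 0.56  -0.357  0.053  0.059  0.594] z [0.053 0.077 0.129] [153. 150. 148.]
tote scene [426. 166.] 0.62 rect [ 0.483  0.362  0.226  0.291 84.986] z [0.    0.007 0.055] [78. 78. 76.]
tote top [192. 215.] 0.65 rect [ 0.51   0.352  0.216  0.256 84.689] z [0.001 0.007 0.
[... 1304 characters left out ...]
.81 ] [0.019 0.025 0.028]
scene 216 [ 5.1100e-01 -6.3000e-02  3.1000e-02  9.1000e-02  7.6814e+01] [0.021 0.025 0.029]
top 82 [0.508 0.063 0.088 0.03  5.724] [0.022 0.027 0.031]
top 68 [ 5.0800e-01 -5.9000e-02  2.7000e-02  8.9000e-02  7.0484e+01] [0.025 0.027 0.032]
luga (array([0.49491239, 0.06224246, 0.01883365]), [0.0035, 0.0035])
lugb (array([ 0.4920411 , -0.05052108,  0.01673465]), [0.0027, 0.0027])
grip (array([ 0.56122074, -0.35093504,  0.08903424]), [0.0001, 0.0001])
tip (array([6.61555512e-01, 4.99981696e-04, 1.67539704e-01]), [0.0038, 0.0038])
tray (array([ 0.5155511 , -0.00382253,  0.00412188]), [0.0042, 0.0042])
tote (array([ 0.49988711,  0.34892768, -0.00077479]), [0.004, 0.004])
```

```bash
cat >> h.py <<'E'
def down(psi):  # tool down, tool -x axis pointing at world angle psi (deg); tool y at psi+90
    p=np.radians(psi); y=np.array([-np.sin(p),np.cos(p),0]); z=np.array([0,0,-1.]); return np.c_[np.cross(y,z),y,z]
def go(p,M,base=None):
    """rows for target (p,M) from the present pose or from base=(p,M)"""
    if base is None:
        s=r.get_state(); base=(s["ee_pos"],R.from_quat(s["ee_rot"]).as_matrix())
    d=base[1].T@(np.array(p)-base[0]); w=R.from_matrix(base[1].T@M).as_rotvec()
    n=max(np.linalg.norm(d)/.0417,np.degrees(np.linalg.norm(w))/7.16)
    print("row",np.round(np.r_[d/.75,w/(np.pi/2)],4).tolist(),"rows>=",round(n,1),"tgt",np.round(p,4))
    return (np.array(p),M)
E
python3 - <<'E'
from h import *
go([.47,0,.3],down(-16))
E
```

```text
row [-0.6007, -0.7216, -0.0805, -0.0, -0.0, -0.0061] rows>= 16.9 tgt [0.47 0.   0.3 ]
```

>>> play_rows(steps=[[-0.3,-0.361,-0.04,0,0,-0.003],[-0.3,-0.361,-0.04,0,0,-0.003],[-0.3,-0.361,-0.04,0,0,-0.003],[-0.3,-0.361,-0.04,0,0,-0.003],[-0.3,-0.361,-0.04,0,0,-0.003],[-0.3,-0.361,-0.04,0,0,-0.003],[-0.3,-0.361,-0.04,0,0,-0.003],[-0.3,-0.361,-0.04,0,0,-0.003],[-0.3,-0.361,-0.04,0,0,-0.003]], hand=-0.1)

```text
time: 2.65
ee_pos: [0.3328, 0.3186, 0.2702]
ee_rot: [0.144, 0.99, -0.0, 0.0]
force: [0.3, 0.1, 0.1]
gripper_width: 0.0395
grip_force: 0.0
```

>>> play_rows(steps=[[-0.3,-0.361,-0.04,0,0,-0.003],[-0.3,-0.361,-0.04,0,0,-0.003],[-0.3,-0.361,-0.04,0,0,-0.003],[-0.3,-0.361,-0.04,0,0,-0.003],[-0.3,-0.361,-0.04,0,0,-0.003],[-0.3,-0.361,-0.04,0,0,-0.003],[-0.3,-0.361,-0.04,0,0,-0.003],[-0.3,-0.361,-0.04,0,0,-0.003],[-0.3,-0.361,-0.04,0,0,-0.003],[-0.3,-0.361,-0.04,0,0,-0.003]])

```text
time: 3.48
ee_pos: [0.4723, -0.0045, 0.3006]
ee_rot: [0.143, 0.99, -0.0, 0.001]
force: [-0.7, 0.7, 0.3]
gripper_width: 0.0395
grip_force: 0.0
```

```bash
cat > c.py <<'E'
from h import *
import sys
s=r.get_state(); print(s["time"],s["ee_pos"],s["ee_rot"],s["qpos"].round(2),s["gripper_width"])
c=r.read_camera("wrist"); cv2.imwrite(f"pics/{sys.argv[1]}.png",c["color"]); print(c["origin"],att(c).round(3).tolist(),c["camera_matrix"][0])
np.save(f"pics/{sys.argv[1]}.npy",c,allow_pickle=True)
for t in sys.argv[2:]:
    for q in r.tip_of("wrist",t)[:4]: print(t,np.round(q["position"],1),round(q["score"],2),np.round(pt(c,q["position"]),4))
E
python3 c.py w1 lug_a_mid tray_floor nipple_tip
```

```text
3.4833 [ 0.472348   -0.00454929  0.30056933] [ 1.43176035e-01  9.89696395e-01 -3.33992489e-04  1.24810227e-03] [-0.61  0.07  0.52  1.97 -0.03  1.11  1.21] 0.03949298240904416
[0.40346092 0.01614016 0.44386721] [[0.283, 0.925, 0.252], [0.959, -0.273, -0.076], [-0.002, 0.263, -0.965]] [339.79783859   0.         316.25956555]
lug_a_mid [368.2 164.4] 0.59 [0.4908 0.057  0.0248]
lug_a_mid [282.3 189.7] 0.24 [ 0.4914 -0.0556  0.0248]
tray_floor [328.8 187.6] 0.76 [0.5108 0.0011 0.0028]
nipple_tip [372.7 363.3] 0.76 [ 0.6562 -0.0008  0.1627]
```

View pics/w1.png

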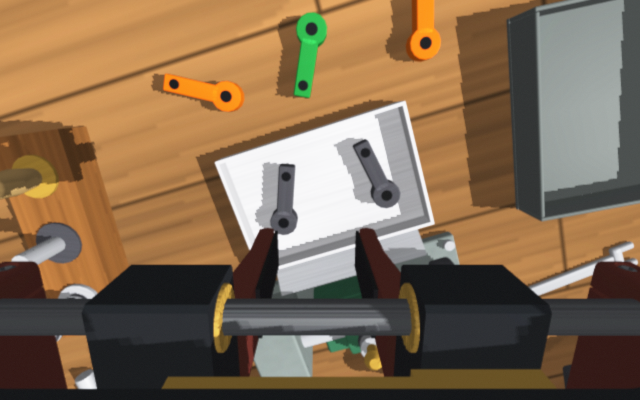

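The wrist view shows the two dark forgings in the tray: lug_b (-y) at (285,197) and lug_a (+y) at (372,172). The green and orange look-alikes lie outside the tray.

```bash
cat > d.py <<'E'
from h import *
c=np.load("pics/w1.npy",allow_pickle=True).item()
g=cv2.cvtColor(c["color"],cv2.COLOR_BGR2GRAY)
v,u=np.nonzero((g<110)&(c["depth"]>0)); P=np.array([pt(c,(a,b),c["depth"][b,a]) for a,b in zip(u,v)])
L={}
for nm,lo,hi in(("a",0,.105),("b",-.105,0)):
    S=P[(P[:,0]>.44)&(P[:,0]<.575)&(P[:,1]>lo)&(P[:,1]<hi)&(P[:,2]>.018)&(P[:,2]<.032)]
    (cx,cy),(w,h),a=cv2.minAreaRect(S[:,:2].astype(np.float32))
    ang=a if w>h else a-90
    # axis through tail centre: refine with PCA
    m=S[:,:2].mean(0); e=np.linalg.svd(S[:,:2]-m,full_matrices=False)[2][0]; e*=np.sign(e[0])
    pa=np.degrees(np.arctan2(e[1],e[0])); t=(S[:,:2]-m)@e; n=(S[:,:2]-m)@[-e[1],e[0]]
    mid=m+e*((np.percentile(t,.5)+np.percentile(t,99.5))/2-.0135)+np.array([-e[1],e[0]])*np.median(n)
    print(nm,len(S),"rect",np.round([cx,cy,w,h,ang],4),"pca",pa.round(1),"len",np.ptp(t).round(4),"mid",mid.round(4),"ztop",np.median(S[:,2]).round(4),"w",np.ptp(n[t<0]).round(4)); L[nm]=(mid,pa)
fl=P[:0]
for uv in ((328,190),(330,160),(250,190)): print("floor",pt(c,uv).round(4))
s=r.get_state()
for nm in "ab":
    m,a=L[nm]; M=down(a)
    b=go([*m,.12],M); go([*m,.024],M,b)
E
python3 d.py
```

```text
a 1205 rect [ 0.5076  0.0599  0.0896  0.0332 17.823 ] pca 12.5 len 0.0896 mid [0.4932 0.0596] ztop 0.0244 w 0.0191
b 1127 rect [  0.5069  -0.0552   0.0322   0.0901 -26.5407] pca -20.8 len 0.0896 mid [ 0.493  -0.0528] ztop 0.0247 w 0.0188
floor [ 0.5138 -0.0009  0.0025]
floor [0.4756 0.0128 0.0029]
floor [ 0.4842 -0.101   0.0028]
row [-0.0084, 0.0822, 0.2393, 0.0003, -0.0004, -0.3149] rows>= 4.6 tgt [0.4932 0.0596 0.12  ]
row [0.0, 0.0, 0.128, 0.0, 0.0, 0.0] rows>= 2.3 tgt [0.4932 0.0596 0.024 ]
row [-0.0491, -0.062, 0.2392, 0.0002, -0.0005, 0.0547] rows>= 4.5 tgt [ 0.493  -0.0528  0.12  ]
row [0.0, 0.0, 0.128, 0.0, 0.0, 0.0] rows>= 2.3 tgt [ 0.493  -0.0528  0.024 ]
```

Run:
```python
from h import *
c=np.load("pics/w1.npy",allow_pickle=True).item()
def pl(uv,z=.0246):
    o,d=ray(c,uv); return o+d*(z-o[2])/d[2]
for a,b in(((364.5,152.5),(387,196)),((286,177),(284,220))):
    A,B=pl(a),pl(b); e=(B-A); print(A.round(4),B.round(4),np.linalg.norm(e).round(4),np.degrees(np.arctan2(e[1],e[0])).round(1))
g=cv2.resize(c["color"][130:250,240:430],None,fx=4,fy=4,interpolation=cv2.INTER_CUBIC); cv2.imwrite("pics/crop1.png",g)
```

```text
[0.4751 0.0563 0.0246] [0.5372 0.0701 0.0246] 0.0636 12.5
[ 0.4771 -0.0461  0.0246] [ 0.5308 -0.0661  0.0246] 0.0573 -20.4
```

View pics/crop1.png

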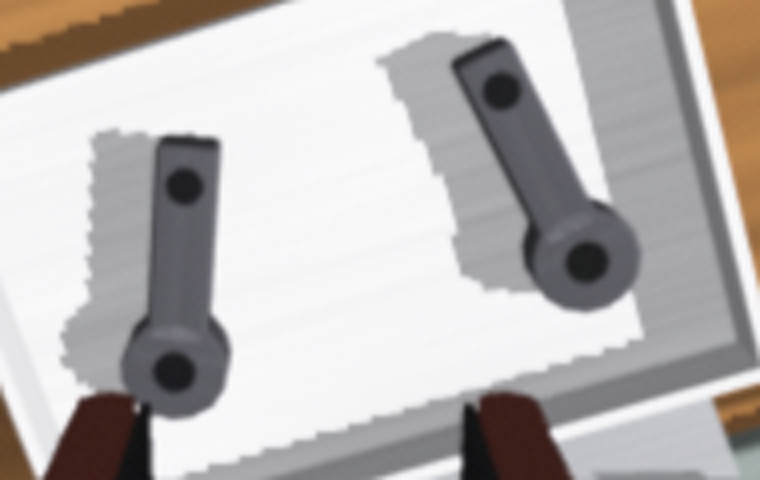

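The crop shows two dark steel bars in the tray with their bosses towards +x, so they are the ones meant. The bars point at about +12.5° (a) and −20.5° (b).

>>> play_rows(steps=[[-0.004,0.0411,0.12,0,0,-0.157],[-0.008,0.0822,0.239,0,0,-0.315],[-0.008,0.0822,0.239,0,0,-0.315],[-0.008,0.0822,0.239,0,0,-0.315],[-0.008,0.0822,0.239,0,0,-0.315],[-0.008,0.0822,0.239,0,0,-0.315],[-0.008,0.0822,0.239,0,0,-0.315]])

```text
time: 4.27
ee_pos: [0.4926, 0.0592, 0.1198]
ee_rot: [-0.108, 0.994, -0.0, -0.001]
force: [0.1, -0.2, 0.7]
gripper_width: 0.0395
grip_force: 0.0
```

Run:
```python
from h import *
print(r.get_state()["ee_pos"],r.get_state()["joint_vel"].round(2))
r.read_camera("wrist")
print(r.get_state()["ee_pos"],r.get_state()["joint_vel"].round(2))
go([.494,.0605,.0235],down(12.5))
```

```text
[0.49256051 0.05919183 0.11979866] [ 0.01 -0.05  0.04 -0.02  0.01  0.01  0.  ]
[0.49367259 0.05863325 0.12114732] [ 0.01 -0.03  0.02 -0.02 -0.   -0.    0.  ]
row [-0.001, 0.0023, 0.1302, 0.0, 0.0, -0.0013] rows>= 2.3 tgt [0.494  0.0605 0.0235]
```

>>> play_rows(steps=[[-0.001,0.0023,0.05,0,0,0],[-0.001,0.0023,0.095,0,0,0],[-0.001,0.0023,0.12,0,0,0],[-0.001,0.0023,0.129,0,0,0],[-0.001,0.0023,0.129,0,0,0],[-0.001,0.0023,0.129,0,0,0]])

```text
time: 4.82
ee_pos: [0.4953, 0.0599, 0.0254]
ee_rot: [-0.107, 0.994, 0.0, 0.001]
force: [0.7, 0.2, 0.2]
gripper_width: 0.0393
grip_force: 0.0
```

>>> play_rows(steps=[[0,0,0,0,0,0],[0,0,0,0,0,0],[0,0,0,0,0,0],[0,0,0,0,0,0]], hand=-1)

```text
time: 5.15
ee_pos: [0.4947, 0.0602, 0.0247]
ee_rot: [-0.107, 0.994, 0.0, 0.001]
force: [-0.6, 0.8, 8.4]
gripper_width: 0.0196
grip_force: 30.0
```

>>> play_rows(steps=[[0,0,-0.03,0,0,0],[0,0,-0.08,0,0,0],[0,0,-0.13,0,0,0],[0,0,-0.15,0,0,0],[0,0,-0.15,0,0,0]])

```text
time: 5.57
ee_pos: [0.4962, 0.0603, 0.1397]
ee_rot: [-0.107, 0.994, 0.001, 0.003]
force: [-0.1, -0.2, -3.0]
gripper_width: 0.0199
grip_force: 30.0
```

>>> play_rows(steps=[[-0.042,0.212,0,0,0,0],[-0.084,0.424,0,0,0,0],[-0.084,0.424,0,0,0,0],[-0.084,0.424,0,0,0,0],[-0.084,0.424,0,0,0,0],[-0.084,0.424,0,0,0,0],[-0.084,0.424,0,0,0,0],[-0.084,0.424,0,0,0,0],[-0.084,0.424,0,0,0,0],[-0.084,0.424,0,0,0,0]])

```text
time: 6.4
ee_pos: [0.4856, 0.3862, 0.1339]
ee_rot: [-0.11, 0.994, -0.001, -0.001]
force: [0.4, -0.5, -2.6]
gripper_width: 0.0198
grip_force: 30.0
```

Run:
```python
from h import *
c=r.read_camera("top")
s=r.get_state();print(s["time"],s["ee_pos"],s["force"])
P=np.array([[pt(c,(u,v),c["depth"][v,u]) for u in range(130,260)] for v in range(140,290)]).reshape(-1,3)
rim=P[(P[:,2]>.05)&(P[:,2]<.062)&(P[:,0]<.68)&(P[:,0]>.33)&(P[:,1]>.2)&(P[:,1]<.5)]
print("rim",cv2.minAreaRect(rim[:,:2].astype(np.float32)),len(rim)); 
fl=P[(P[:,2]<.015)&(P[:,0]<.55)&(P[:,0]>.45)&(P[:,1]>.3)&(P[:,1]<.4)];print("floor",np.median(fl[:,2]) if len(fl) else None)
go([.487,.385,.027],down(12.5))
```

```text
6.45 [0.48645902 0.38363834 0.13419534] [ 0.66038234 -0.65545516 -2.20505808]
rim ((0.5035730600357056, 0.34172457456588745), (0.19247284531593323, 0.24029365181922913), 85.01415252685547) 617
floor 0.006326668609825781
row [-0.0015, 0.0019, 0.1429, -0.0013, -0.0017, -0.0008] rows>= 2.6 tgt [0.487 0.385 0.027]
```

>>> play_rows(steps=[[-0.0015,-0.0075,0.05,0,0,0],[-0.0015,-0.0075,0.1,0,0,0],[-0.0015,-0.0075,0.125,0,0,0],[-0.0015,-0.0075,0.137,0,0,0],[-0.0015,-0.0075,0.142,0,0,0],[-0.0015,-0.0075,0.142,0,0,0],[-0.0015,-0.0075,0.142,0,0,0]])

```text
time: 7.03
ee_pos: [0.4909, 0.3787, 0.0308]
ee_rot: [-0.107, 0.994, 0.0, 0.001]
force: [0.0, -0.0, -2.2]
gripper_width: 0.0199
grip_force: 30.0
```

>>> play_rows(steps=[[0,0,0,0,0,0],[0,0,0,0,0,0],[0,0,0,0,0,0]], hand=-0.1)

```text
time: 7.28
ee_pos: [0.4907, 0.3795, 0.0311]
ee_rot: [-0.108, 0.994, 0.001, 0.001]
force: [-0.4, -1.0, 0.4]
gripper_width: 0.0362
grip_force: 0.0
```

>>> play_rows(steps=[[0,0,-0.05,0,0,0],[0,0,-0.1,0,0,0],[0,0,-0.15,0,0,0],[0,0,-0.15,0,0,0],[0,0,-0.15,0,0,0]])

```text
time: 7.7
ee_pos: [0.4914, 0.3801, 0.1454]
ee_rot: [-0.108, 0.994, 0.002, 0.002]
force: [0.4, 0.5, -1.0]
gripper_width: 0.0396
grip_force: 0.0
```

Run:
```python
from h import *
b=go([.494,-.054,.135],down(-20.5)); go([.494,-.054,.0235],down(-20.5),b)
```

```text
row [0.1205, -0.5662, 0.0111, 0.0032, 0.0026, 0.3649] rows>= 10.4 tgt [ 0.494 -0.054  0.135]
row [0.0, 0.0, 0.1487, 0.0, 0.0, 0.0] rows>= 2.7 tgt [ 0.494  -0.054   0.0235]
```

>>> play_rows(steps=[[0.12,-0.566,0.011,0,0,0.365],[0.12,-0.566,0.011,0,0,0.365],[0.12,-0.566,0.011,0,0,0.365],[0.12,-0.566,0.011,0,0,0.365],[0.12,-0.566,0.011,0,0,0.365],[0.12,-0.566,0.011,0,0,0.365],[0.12,-0.566,0.011,0,0,0.365],[0.12,-0.566,0.011,0,0,0.365],[0.12,-0.566,0.011,0,0,0.365],[0.12,-0.566,0.011,0,0,0.365]])

```text
time: 8.53
ee_pos: [0.4915, -0.0395, 0.1334]
ee_rot: [0.178, 0.984, -0.0, -0.001]
force: [2.1, 0.5, 0.1]
gripper_width: 0.0396
grip_force: 0.0
```

Run:
```python
from h import *
r.read_camera("wrist");r.read_camera("wrist")
print(r.get_state()["ee_pos"],R.from_quat(r.get_state()["ee_rot"]).as_matrix().round(3).tolist())
go([.494,-.054,.0235],down(-20.5))
```

```text
[ 0.49105606 -0.04544435  0.13381917] [[-0.933, 0.361, -0.001], [0.361, 0.933, -0.003], [-0.0, -0.003, -1.0]]
row [-0.0077, -0.0088, 0.1471, -0.002, 0.0002, -0.0072] rows>= 2.7 tgt [ 0.494  -0.054   0.0235]
```

>>> play_rows(steps=[[-0.0077,-0.0088,0.04,0,0,-0.007],[-0.0077,-0.0088,0.09,0,0,-0.007],[-0.0077,-0.0088,0.125,0,0,-0.007],[-0.0077,-0.0088,0.14,0,0,-0.007],[-0.0077,-0.0088,0.147,0,0,-0.007],[-0.0077,-0.0088,0.147,0,0,-0.007],[-0.0077,-0.0088,0.147,0,0,-0.007]])

```text
time: 9.22
ee_pos: [0.4963, -0.0458, 0.0247]
ee_rot: [0.172, 0.985, 0.0, 0.0]
force: [-0.2, 0.3, 0.3]
gripper_width: 0.0395
grip_force: 0.0
```

>>> play_rows(steps=[[0,0,0,0,0,0],[0,0,0,0,0,0],[0,0,0,0,0,0],[0,0,0,0,0,0]], hand=-1)

```text
time: 9.55
ee_pos: [0.4962, -0.0465, 0.025]
ee_rot: [0.173, 0.985, 0.0, 0.001]
force: [-1.5, -2.0, 8.1]
gripper_width: 0.0203
grip_force: 29.0
```

>>> play_rows(steps=[[0,0,-0.03,0,0,0],[0,0,-0.08,0,0,0],[0,0,-0.13,0,0,0],[0,0,-0.15,0,0,0],[0,0,-0.15,0,0,0]])

```text
time: 9.97
ee_pos: [0.4981, -0.0457, 0.14]
ee_rot: [0.172, 0.985, 0.001, 0.003]
force: [1.3, 0.0, -1.6]
gripper_width: 0.02
grip_force: 29.7
```

Run:
```python
from h import *
print(r.get_state()["ee_pos"])
go([.487,.303,.135],down(-20.5))
```

```text
[ 0.49806034 -0.04570504  0.13997831]
row [0.1719, 0.4322, 0.0073, 0.0025, 0.0037, 0.0071] rows>= 8.4 tgt [0.487 0.303 0.135]
```

>>> play_rows(steps=[[0.17,0.432,0,0,0,0],[0.17,0.432,0,0,0,0],[0.17,0.432,0,0,0,0],[0.17,0.432,0,0,0,0],[0.17,0.432,0,0,0,0],[0.17,0.432,0,0,0,0],[0.17,0.432,0,0,0,0],[0.17,0.432,0,0,0,0],[0.17,0.432,0,0,0,0],[0.17,0.432,0,0,0,0]])

```text
time: 10.8
ee_pos: [0.4837, 0.308, 0.1347]
ee_rot: [0.168, 0.986, 0.0, -0.001]
force: [0.2, -0.5, -2.6]
gripper_width: 0.0197
grip_force: 29.7
```

```bash
python3 c.py w2 lug_a_mid
python3 - <<'E'
from h import *
go([.487,.303,.029],down(-20.5))
E
```

```text
10.8 [0.48370455 0.30795844 0.13468694] [ 1.68401758e-01  9.85717838e-01  3.90026869e-04 -1.01991561e-03] [-1.06  0.47  0.5   1.92 -0.31  0.82  0.84] 0.019661100124145233
[0.41657316 0.3318115  0.27833021] [[0.332, 0.911, 0.244], [0.943, -0.32, -0.087], [-0.001, 0.259, -0.966]] [339.79783859   0.         316.25956555]
lug_a_mid [405.3 178.3] 0.6 [0.4889 0.3778 0.0253]
row [-0.0021, 0.0028, 0.1414, -0.0014, -0.0007, 0.0079] rows>= 2.5 tgt [0.487 0.303 0.029]
```

View pics/w2.png

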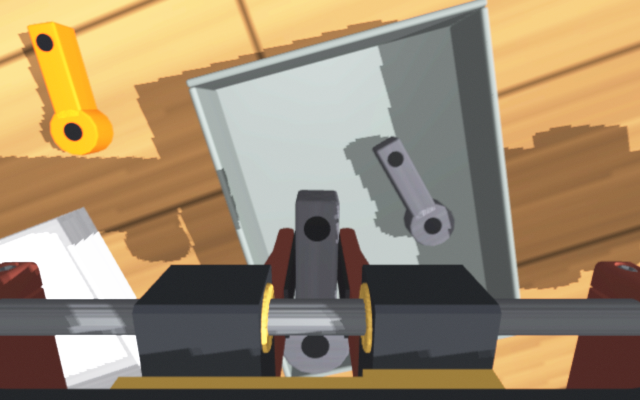

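Wrist view: forging a lies flat in the tote at (413,192). Forging b is in the fingers at (316,270), above free tote floor. I lower it and release.

>>> play_rows(steps=[[-0.002,0.003,0.05,0,0,0],[-0.002,0.003,0.1,0,0,0],[-0.002,0.003,0.125,0,0,0],[-0.002,0.003,0.138,0,0,0],[-0.002,0.003,0.142,0,0,0],[-0.002,0.003,0.142,0,0,0],[-0.002,0.003,0.142,0,0,0]])

```text
time: 11.48
ee_pos: [0.4892, 0.3033, 0.0311]
ee_rot: [0.173, 0.985, 0.001, 0.001]
force: [0.7, 0.0, -2.0]
gripper_width: 0.0197
grip_force: 29.7
```

>>> play_rows(steps=[[0,0,0,0,0,0],[0,0,0,0,0,0],[0,0,0,0,0,0]], hand=-0.1)

```text
time: 11.73
ee_pos: [0.4889, 0.3043, 0.0312]
ee_rot: [0.173, 0.985, 0.001, 0.001]
force: [-0.6, -0.3, 0.0]
gripper_width: 0.0359
grip_force: 0.0
```

>>> play_rows(steps=[[0,0,-0.05,0,0,0],[0,0,-0.1,0,0,0],[0,0,-0.15,0,0,0],[0,0,-0.2,0,0,0],[0,0,-0.25,0,0,0],[0,0,-0.3,0,0,0],[0,0,-0.3,0,0,0],[0,0,-0.3,0,0,0]])

```text
time: 12.4
ee_pos: [0.4893, 0.3045, 0.2579]
ee_rot: [0.172, 0.985, 0.003, 0.002]
force: [-0.7, 0.3, -0.9]
gripper_width: 0.0393
grip_force: 0.0
```

Run:
```python
from h import *
print(r.get_state()["ee_pos"],r.get_state()["qpos"])
M=down(-9); go([.50,-.33,.27],M)
```

```text
[0.48933625 0.3044696  0.25787371] [-1.12343358  0.3258463   0.58101889  1.81111805 -0.2048842   1.05835503
  0.75763644]
row [-0.3009, -0.7907, -0.0199, 0.0034, 0.0018, -0.1207] rows>= 15.2 tgt [ 0.5  -0.33  0.27]
```

>>> play_rows(steps=[[-0.15,-0.395,-0.01,0,0,0],[-0.15,-0.395,-0.01,0,0,0],[-0.15,-0.395,-0.01,0,0,0],[-0.15,-0.395,-0.01,0,0,0],[-0.15,-0.395,-0.01,0,0,0],[-0.15,-0.395,-0.01,0,0,0],[-0.15,-0.395,-0.01,0,0,0],[-0.15,-0.395,-0.01,0,0,0]], hand=0.5)

```text
time: 13.07
ee_pos: [0.4917, -0.0177, 0.2617]
ee_rot: [0.175, 0.985, -0.0, -0.001]
force: [0.5, -0.2, 0.8]
gripper_width: 0.066
grip_force: 0.0
```

>>> play_rows(steps=[[-0.15,-0.395,-0.01,0,0,-0.12],[-0.15,-0.395,-0.01,0,0,-0.12],[-0.15,-0.395,-0.01,0,0,-0.12],[-0.15,-0.395,-0.01,0,0,-0.12],[-0.15,-0.395,-0.01,0,0,-0.12],[-0.15,-0.395,-0.01,0,0,-0.12],[-0.15,-0.395,-0.01,0,0,-0.12],[-0.15,-0.395,-0.01,0,0,-0.12],[-0.15,-0.395,-0.01,0,0,-0.12],[-0.15,-0.395,-0.01,0,0,-0.12]])

```text
time: 13.9
ee_pos: [0.4967, -0.3318, 0.2686]
ee_rot: [0.081, 0.997, -0.0, -0.001]
force: [0.2, 1.0, 0.5]
gripper_width: 0.0658
grip_force: 0.0
```

```bash
python3 c.py w3 coupler_grip coupler_mouth block drift scraper
python3 - <<'E'
from h import *
for q in r.trace("wrist","coupler")[:2]: print(q["position"],q["score"],q["mask"].sum())
E
```

```text
13.9 [ 0.49665296 -0.33183524  0.26861752] [ 8.13664998e-02  9.96683440e-01 -1.89959452e-04 -1.25605643e-03] [-0.12  0.41  0.8   1.75 -0.32  1.12  2.2 ] 0.06583091742163047
[ 0.42653444 -0.31989416  0.41226789] [[0.162, 0.953, 0.254], [0.987, -0.156, -0.044], [-0.002, 0.258, -0.966]] [339.79783859   0.         316.25956555]
coupler_grip [307. 241.] 0.74 [ 0.5445 -0.3486  0.1175]
coupler_grip [347.3 331.7] 0.41 [ 0.4748 -0.3211  0.3478]
drift [306.8 148.5] 0.7 [ 0.4635 -0.3358  0.0864]
scraper [307.   69.5] 0.76 [ 0.3957 -0.3233  0.1087]
[308.7, 233.9] 0.57 2205
```

View pics/w3.png

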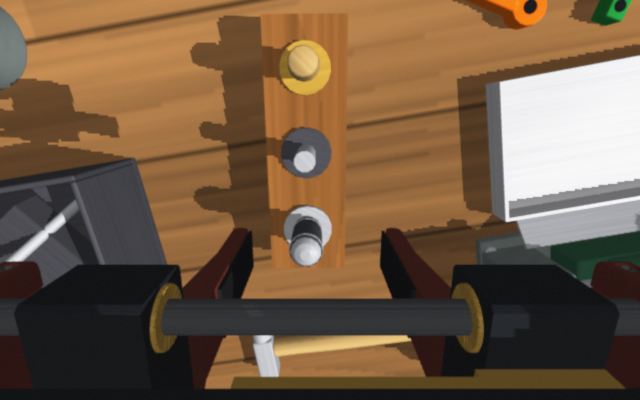

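Wrist view: the scraper with its brass collar is at (305,67), the drift, a thin rod on a dark collar, at (305,155), and a thick steel handle with a dome and light collar at (306,240). The last fits the coupler (32 mm handle, 54 mm collar). I enlarge it and fit its axis.

```bash
cat > e.py <<'E'
from h import *
from scipy.optimize import least_squares
c=np.load("pics/w3.npy",allow_pickle=True).item()
cv2.imwrite("pics/crop2.png",cv2.resize(c["color"][30:280,240:370],None,fx=2.3,fy=2.3,interpolation=cv2.INTER_CUBIC))
for n in("wrist","top","scene"):
    k=c if n=="wrist" else r.read_camera(n)
    v,u=np.nonzero(k["depth"]>0); d=k["depth"][v,u]
    P=(att(k)@(np.linalg.inv(k["camera_matrix"])@np.c_[u,v,np.ones(len(u))].T*d)).T+k["origin"]
    S=P[(np.hypot(P[:,0]-.553,P[:,1]+.35)<.035)&(P[:,2]<.14)]
    blk=P[(np.abs(P[:,0]-.51)<.03)&(np.abs(P[:,1]+.34)<.03)&(P[:,2]>.045)&(P[:,2]<.055)]
    H=S[(S[:,2]>.066)&(S[:,2]<.112)]
    cen=H[:,:2].mean(0); view=np.array(k["origin"])[:2]-cen; view/=np.linalg.norm(view)
    f=lambda x:np.hypot(H[:,0]-x[0],H[:,1]-x[1])-.016
    q=least_squares(f,cen-view*.012,loss="soft_l1",f_scale=.001)
    print(n,len(H),q.x.round(4),"rms",np.sqrt((f(q.x)**2).mean()).round(4),"ztop",S[:,2].max().round(4),"block z",np.median(blk[:,2]).round(4))
    C=S[(S[:,2]>.0535)&(S[:,2]<.06)]
    if len(C)>20:
        (x,y),rad=cv2.minEnclosingCircle(C[:,:2].astype(np.float32)); print("  collar",round(x,4),round(y,4),round(rad,4),np.median(C[:,2]).round(4),len(C))
    print("  tip",[(np.round(t["position"],1),round(t["score"],2)) for t in r.tip_of(n,"coupler_grip")[:1]])
E
python3 e.py
```

```text
wrist 466 [ 0.5565 -0.3525] rms 0.0003 ztop 0.1253 block z 0.0488
  collar 0.556 -0.352 0.0268 0.0546 722
  tip [(array([307., 241.]), 0.74)]e.py:12: RuntimeWarning: Mean of empty slice.
  cen=H[:,:2].mean(0); view=np.array(k["origin"])[:2]-cen; view/=np.linalg.norm(view)
  ret = um.true_divide(
Traceback (most recent call last):
  File "e.py", line 14, in <module>
    q=least_squares(f,cen-view*.012,loss="soft_l1",f_scale=.001)
ValueError: Initial guess is outside of provided bounds
```

View pics/crop2.png

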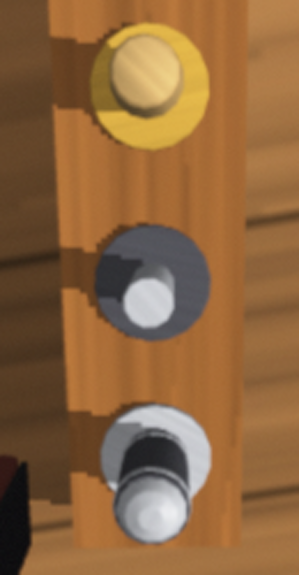

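Confirmed: the coupler has the 32 mm handle, dome and light collar, with its axis at (0.5565, -0.3525) and its top at 0.125, matching the expected height.

Run:
```python
from h import *
print(r.get_state()["ee_pos"])
b=go([.557,-.352,.17],down(-9)); go([.557,-.352,.088],down(-9),b)
```

```text
[ 0.49861995 -0.3291111   0.27004323]
row [-0.0816, -0.018, 0.1334, 0.0003, 0.0001, 0.0001] rows>= 2.8 tgt [ 0.557 -0.352  0.17 ]
row [0.0, 0.0, 0.1093, 0.0, 0.0, 0.0] rows>= 2.0 tgt [ 0.557 -0.352  0.088]
```

>>> play_rows(steps=[[-0.04,-0.01,0.06,0,0,0],[-0.08,-0.018,0.12,0,0,0],[-0.0816,-0.018,0.133,0,0,0],[-0.0816,-0.018,0.133,0,0,0],[-0.0816,-0.018,0.133,0,0,0],[-0.0816,-0.018,0.133,0,0,0]])

```text
time: 14.85
ee_pos: [0.5562, -0.3537, 0.1716]
ee_rot: [0.079, 0.997, -0.0, 0.0]
force: [0.3, -0.1, 0.7]
gripper_width: 0.0656
grip_force: 0.0
```

Run:
```python
from h import *
r.read_camera("wrist"); s=r.get_state(); print(s["time"],s["ee_pos"],s["joint_vel"].round(2),s["force"])
go([.557,-.352,.088],down(-9))
```

```text
14.9 [ 0.55638408 -0.35392032  0.17245685] [-0.   -0.02  0.   -0.   -0.   -0.    0.  ] [-0.70414872 -0.33521203  0.07735699]
row [-0.0001, 0.0028, 0.1126, -0.0006, 0.0015, -0.0015] rows>= 2.0 tgt [ 0.557 -0.352  0.088]
```

Descend, grip, then lift straight up.

>>> play_rows(steps=[[0,0.0028,0.03,0,0,0],[0,0.0028,0.06,0,0,0],[0,0.0028,0.09,0,0,0],[0,0.0028,0.105,0,0,0],[0,0.0028,0.1125,0,0,0],[0,0.0028,0.1125,0,0,0],[0,0.0028,0.1125,0,0,0]])

```text
time: 15.48
ee_pos: [0.5574, -0.3516, 0.0874]
ee_rot: [0.079, 0.997, -0.0, 0.001]
force: [0.5, -0.7, -0.5]
gripper_width: 0.0659
grip_force: 0.0
```

>>> play_rows(steps=[[0,0,0,0,0,0],[0,0,0,0,0,0],[0,0,0,0,0,0],[0,0,0,0,0,0],[0,0,0,0,0,0]], hand=-1)

```text
time: 15.9
ee_pos: [0.5571, -0.351, 0.0862]
ee_rot: [0.079, 0.997, -0.0, 0.0]
force: [0.0, -0.6, -0.1]
gripper_width: 0.036
grip_force: 0.0
```

>>> play_rows(steps=[[0,0,-0.015,0,0,0],[0,0,-0.04,0,0,0],[0,0,-0.07,0,0,0],[0,0,-0.11,0,0,0],[0,0,-0.16,0,0,0],[0,0,-0.21,0,0,0],[0,0,-0.26,0,0,0],[0,0,-0.27,0,0,0],[0,0,-0.27,0,0,0]])

```text
time: 16.65
ee_pos: [0.5576, -0.3521, 0.2916]
ee_rot: [0.079, 0.997, -0.001, 0.002]
force: [-0.5, -1.0, -3.0]
gripper_width: 0.0316
grip_force: 30.0
```

```bash
python3 c.py w4 coupler_mouth coupler_grip
python3 - <<'E'
from h import *
s=r.get_state(); print(s["ee_pos"],s["force"],s["gripper_width"])
b=go([.69,-.045,.31],down(0))
E
```

```text
16.65 [ 0.55760468 -0.3520533   0.29158872] [ 7.93103696e-02  9.96846446e-01 -8.95914651e-04  2.49523514e-03] [-0.06  0.5   0.78  1.58 -0.37  1.21  2.2 ] 0.0315750644401969
[ 0.48634131 -0.34010585  0.43471337] [[0.158, 0.952, 0.262], [0.987, -0.152, -0.045], [-0.003, 0.265, -0.964]] [339.79783859   0.         316.25956555]
coupler_mouth [318.6 219.2] 0.61 [ 0.5426 -0.3484  0.2708]
coupler_grip [317.6 263.3] 0.58 [ 0.5439 -0.3491  0.3175]
[ 0.55599789 -0.34978993  0.28598842] [-0.0299916   0.85634724 -4.65575909] 0.03152034491143204
row [-0.1123, 0.4295, -0.0317, 0.0013, -0.0022, -0.1007] rows>= 8.0 tgt [ 0.69  -0.045  0.31 ]
```

View pics/w4.png

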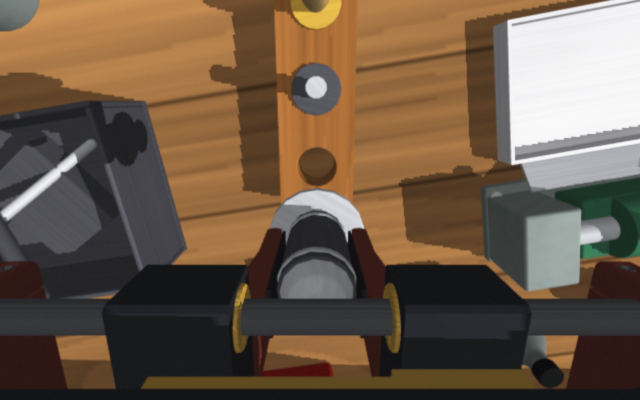

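Wrist view: the coupler is held between the fingers, with its collar at (317,215). The hole behind it at (317,165) is empty, and the drift and scraper are untouched. Next, look at the nipple from above.

>>> play_rows(steps=[[-0.112,0.43,-0.032,0,0,-0.1],[-0.112,0.43,-0.032,0,0,-0.1],[-0.112,0.43,-0.032,0,0,-0.1],[-0.112,0.43,-0.032,0,0,-0.1],[-0.112,0.43,-0.032,0,0,-0.1],[-0.112,0.43,-0.032,0,0,-0.1],[-0.112,0.43,-0.032,0,0,-0.1],[-0.112,0.43,-0.032,0,0,-0.1],[-0.112,0.43,-0.032,0,0,-0.1],[-0.112,0.43,-0.032,0,0,-0.1]])

```text
time: 17.63
ee_pos: [0.6908, -0.0405, 0.3086]
ee_rot: [-0.003, 1.0, 0.0, -0.003]
force: [-0.2, -1.3, -3.6]
gripper_width: 0.0316
grip_force: 30.0
```

```bash
cat > f.py <<'E'
from h import *
import sys
from scipy.optimize import least_squares
def cloud(k):
    v,u=np.nonzero(k["depth"]>0); d=k["depth"][v,u]
    return (att(k)@(np.linalg.inv(k["camera_matrix"])@np.c_[u,v,np.ones(len(u))].T*d)).T+k["origin"],k["color"][v,u].astype(int),u,v
def grasp(k,p,q):   # coupler in the tool frame
    P,_,_,_=cloud(k); M=R.from_quat(q).as_matrix(); T=(P-p)@M
    T=T[(np.abs(T[:,1])<.032)&(np.abs(T[:,0])<.035)&(T[:,2]>-.02)&(T[:,2]<.075)]
    H=T[(T[:,2]>.012)&(T[:,2]<.028)&(np.abs(T[:,1])<.0145)]   # handle
    f=lambda x:np.hypot(H[:,0]-x[0]-x[2]*(H[:,2]-.02),H[:,1]-x[1]-x[3]*(H[:,2]-.02))-.016
    s=least_squares(f,[0,0,0,0],loss="soft_l1",f_scale=.0007).x
    r2=np.hypot(T[:,0]-s[0],T[:,1]-s[1]); C=T[(r2>.019)&(r2<.0265)&(T[:,2]>.025)&(T[:,0]>0.005)]
    return s,np.median(C[:,2]) if len(C) else None,len(H),len(C)
if __name__=="__main__":
    s=r.get_state(); k=r.read_camera("wrist"); nm=sys.argv[1]; k["p"],k["q"]=s["ee_pos"],s["ee_rot"]
    np.save(f"pics/{nm}.npy",k,allow_pickle=True); cv2.imwrite(f"pics/{nm}.png",k["color"])
    print(s["time"],s["ee_pos"],s["ee_rot"],s["joint_vel"].round(2))
    print("grasp",grasp(k,s["ee_pos"],s["ee_rot"]))
    for t in("nipple_tip","nipple"): print(t,[(np.round(x["position"],1),round(x["score"],2),pt(k,x["position"]).round(4)) for x in r.tip_of("wrist",t)[:2]])
E
python3 f.py w5
python3 - <<'E'
from f import *
k=np.load("pics/w4.npy",allow_pickle=True).item()
print(grasp(k,np.array([.5576,-.35205,.29159]),[.07931,.99685,-.0009,.0025]))
go([.69,.05,.31],down(0))
E
```

```text
17.6333 [ 0.69083698 -0.04051023  0.30863748] [-2.90084896e-03  9.99992432e-01  4.91312951e-04 -2.54535990e-03] [ 0.05 -0.02  0.07  0.04  0.03  0.    0.01]
grasp (array([-3.38428593e-05,  3.28175723e-04,  2.42056258e-02,  8.15664580e-05]), np.float64(0.03553107377891607), 614, 1450)
nipple_tip [(array([363.3, 155. ]), 0.77, array([ 6.591e-01, -6.000e-04,  1.642e-01]))]
nipple [(array([358.1, 164.4]), 0.75, array([ 0.6682, -0.0039,  0.158 ]))]
(array([2.11548238e-05, 3.07275103e-04, 2.05744195e-02, 1.06028181e-04]), np.float64(0.03550369451946038), 610, 1456)
row [-0.0001, 0.13, 0.0007, -0.0007, -0.002, -0.0023] rows>= 2.3 tgt [0.69 0.05 0.31]
```

View pics/w5.png

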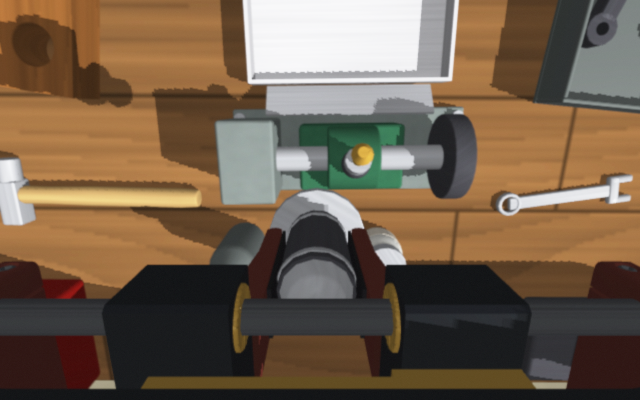

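Wrist view: the brass nipple tip is at (363,155), leaning away from its steel body at (356,164) towards the tray. The held coupler's collar top sits 35.5 mm ahead of the TCP, so its mouth is about 71.5 mm ahead.

>>> play_rows(steps=[[0,0.05,0,0,0,0],[0,0.1,0,0,0,0],[0,0.13,0,0,0,0],[0,0.13,0,0,0,0],[0,0.13,0,0,0,0],[0,0.13,0,0,0,0]])

```text
time: 18.28
ee_pos: [0.6904, 0.049, 0.3121]
ee_rot: [0.002, 1.0, -0.001, -0.0]
force: [0.4, -1.0, -2.6]
gripper_width: 0.0317
grip_force: 30.0
```

```bash
python3 f.py w6
cat > g.py <<'E'
from f import *
import sys
def brass(k):
    P,c,u,v=cloud(k); h=cv2.cvtColor(c[None].astype(np.uint8),cv2.COLOR_BGR2HSV)[0]
    N=np.hypot(P[:,0]-.668,P[:,1])<.045
    return P[N&(P[:,2]>.115)],h[N&(P[:,2]>.115)]
if __name__=="__main__":
    for nm in sys.argv[1:]:
        k=np.load(f"pics/{nm}.npy",allow_pickle=True).item()
        P,h=brass(k); g=(h[:,0]>10)&(h[:,0]<32)&(h[:,1]>110); st=(h[:,1]<70)
        B=P[g];S=P[st]
        print(nm,len(B),"brass mean",B.mean(0).round(4),"z",np.percentile(B[:,2],[2,98]).round(4),"steel",len(S),S.mean(0).round(4) if len(S) else 0,np.percentile(S[:,2],[2,98]).round(4))
        # collar plane
        p,q=k["p"],k["q"];Q,_,_,_=cloud(k);M=R.from_quat(q).as_matrix();T=(Q-p)@M
        rr=np.hypot(T[:,0],T[:,1]);C=T[(rr>.019)&(rr<.0265)&(T[:,2]>.032)&(T[:,2]<.039)&(T[:,0]>0)]
        A=np.c_[C[:,0],C[:,1],np.ones(len(C))];print("  collar plane dz/dx,dz/dy",np.linalg.lstsq(A,C[:,2],rcond=None)[0].round(4))
E
python3 g.py w5 w6
python3 - <<'E'
from f import *
K=[np.load(f"pics/{n}.npy",allow_pickle=True).item() for n in("w5","w6")]
for n in("scene","top"):
    k=r.read_camera(n); np.save(f"pics/n{n}.npy",k,allow_pickle=True)
    for t in("nipple_tip","nipple"): print(n,t,[(np.round(x["position"],1),round(x["score"],2),pt(k,x["position"]).round(4)) for x in r.tip_of(n,t)[:2]])
a=cv2.resize(K[0]["color"][110:210,310:410],None,fx=4,fy=4,interpolation=cv2.INTER_NEAREST)
b=cv2.resize(K[1]["color"][110:210,230:330],None,fx=4,fy=4,interpolation=cv2.INTER_NEAREST)
cv2.imwrite("pics/crop3.png",np.hstack([a,b]))
E
```

```text
18.2833 [0.69039197 0.04900146 0.31211841] [ 2.21932480e-03  9.99997253e-01 -6.80343235e-04 -3.25377650e-04] [ 0.01 -0.01  0.02 -0.    0.    0.   -0.  ]
grasp (array([-3.12216065e-05,  3.20722752e-04,  2.39028597e-02, -1.10549152e-03]), np.float64(0.03552312557000338), 608, 1440)
nipple_tip [(array([259.7, 151.3]), 0.67, array([6.567e-01, 3.000e-04, 1.632e-01]))]
nipple [(array([271.6, 165.1]), 0.64, array([0.6743, 0.0057, 0.1309]))]
w5 5018 brass mean [ 0.67   -0.0183  0.3778] z [0.1588 0.3994] steel 29939 [ 0.6666 -0.014   0.3741] [0.2725 0.4053]
  collar plane dz/dx,dz/dy [ 0.0026 -0.0032  0.0355]
w6 3019 brass mean [0.6679 0.0265 0.3679] z [0.1568 0.4028] steel 26503 [0.6654 0.019  0.3819] [0.2759 0.4087]
  collar plane dz/dx,dz/dy [ 0.0007 -0.0025  0.0355]
scene nipple_tip [(array([193.7, 198.3]), 0.7, array([ 0.4175, -0.3144,  0.0506])), (array([335.9, 212.4]), 0.6, array([0.5615, 0.0499, 0.003 ]))]
scene nipple [(array([334.1, 235. ]), 0.49, array([ 0.6896, -0.0049,  0.1151]))]
top nipple_tip [(array([327.5, 162.8]), 0.4, array([0.6577, 0.0016, 0.1635]))]
top nipple [(array([328.8, 159.3]), 0.52, array([ 6.676e-01, -4.000e-04,  1.619e-01]))]
```

View pics/crop3.png

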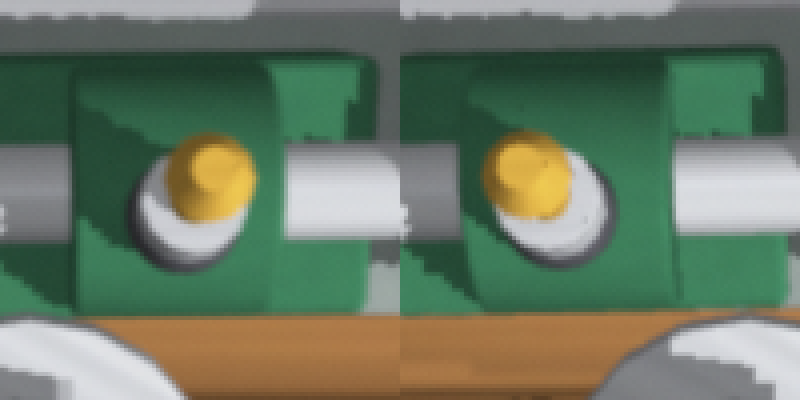

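Both crops show the brass cone leaning towards the tray over its steel body, with its tip at about (364,152) in w5 and (261,152) in w6. I fit the known profile to the depth points.

```bash
cat > n.py <<'E'
from f import *
V=np.array([(0,0),(5,0),(10,14),(6,14),(6,36),(13,36),(13,56)])/1000
def resid(x,P):
    n=np.array([x[3],x[4],1]);n/=np.linalg.norm(n); d=P-x[:3]; s=-d@n; rho=np.linalg.norm(d+s[:,None]*n,axis=1)
    q=np.c_[rho,s]; D=[]
    for a,b in zip(V[:-1],V[1:]):
        t=np.clip((q-a)@(b-a)/((b-a)@(b-a)),0,1); D.append(np.linalg.norm(q-a-t[:,None]*(b-a),axis=1))
    return np.min(D,0)
def pts(k):
    P,c,u,v=cloud(k); h=cv2.cvtColor(c[None].astype(np.uint8),cv2.COLOR_BGR2HSV)[0].astype(int)
    N=(P[:,2]>.118)&(P[:,2]<.2)&(np.hypot(P[:,0]-.668,P[:,1])<.035)
    br=N&(h[:,0]>10)&(h[:,0]<32)&(h[:,1]>110); st=N&(h[:,1]<70)&(np.abs(P[:,1])<.02)
    return P[br],P[st]
def fit(L):
    P=np.vstack(L); f=lambda x:resid(x,P)
    q=min((least_squares(f,[.658,0,.163,a,0],loss="soft_l1",f_scale=.001,x_scale=[.01,.01,.01,.1,.1]) for a in(-.3,-.5)),key=lambda q:q.cost)
    n=np.array([q.x[3],q.x[4],1]);n/=np.linalg.norm(n)
    return q.x[:3],n,np.median(f(q.x))
if __name__=="__main__":
    W={n:pts(np.load(f"pics/{n}.npy",allow_pickle=True).item()) for n in("w5","w6","ntop")}
    for nm,L in {**W,"both":W["w5"]+W["w6"]}.items():
        print([len(a) for a in L]); t,n,e=fit(L); print(nm,"tip",t.round(4),"n",n.round(4),"lean",np.degrees(np.arccos(n[2])).round(1),"az",np.degrees(np.arctan2(n[1],n[0])).round(1),"med",e.round(5))
E
python3 n.py
```

```text
[372, 304]
w5 tip [ 6.574e-01 -3.000e-04  1.637e-01] n [-0.3058 -0.0203  0.9519] lean 17.8 az -176.2 med 0.0005
[378, 309]
w6 tip [6.572e-01 6.000e-04 1.638e-01] n [-0.3081  0.0072  0.9513] lean 18.0 az 178.7 med 0.00049
[37, 41]
ntop tip [ 6.585e-01 -5.000e-04  1.672e-01] n [-0.3278 -0.0265  0.9444] lean 19.2 az -175.4 med 0.00099
[372, 304, 378, 309]
both tip [6.573e-01 1.000e-04 1.637e-01] n [-0.3063 -0.0074  0.9519] lean 17.8 az -178.6 med 0.0005
```

```bash
cat > t.py <<'E'
from h import *
TIP=np.array([.6573,.0001,.1637]); N=np.array([-.307,-.007,.9517]); N/=np.linalg.norm(N)
Z=-N; Y=np.array([0,1,0])-Z[1]*Z; Y/=np.linalg.norm(Y); MN=np.c_[np.cross(Y,Z),Y,Z]
def at(h,dx=0,dy=0): return TIP+N*(.0715+h)+MN@[dx,dy,0]
def where():
    s=r.get_state(); M=R.from_quat(s["ee_rot"]).as_matrix(); m=s["ee_pos"]+M[:,2]*.0715; d=(m-TIP)
    print("t",round(s["time"],2),"mouth above tip mm",round(float(d@N)*1e3,2),"lateral toolx,y mm",((MN.T@d)[:2]*1e3).round(2),"axis err deg",np.degrees(R.from_matrix(MN.T@M).as_rotvec()).round(2),"force along N",round(float(s["force"]@N),2),s["force"].round(2),"tau",s["ft_torque"].round(2),"grip",s["gripper_width"],s["grip_force"])
E
python3 - <<'E'
from t import *
where(); go(at(.07),MN)
E
```

```text
t 18.73 mouth above tip mm 62.76 lateral toolx,y mm [-55.65  51.73] axis err deg [ 0.41 17.88  0.17] force along N -2.2 [-1.   -0.45 -2.64] tau [ 0.02 -0.08  0.01] grip 0.03147853761629346 29.990250170230865
row [0.1026, -0.0699, 0.0187, -0.0046, -0.1986, -0.0019] rows>= 2.5 tgt [ 0.6139 -0.0009  0.2984]
```

>>> play_rows(steps=[[0.03,-0.02,0.005,0,-0.06,0],[0.065,-0.045,0.012,-0.003,-0.13,-0.001],[0.09,-0.06,0.016,-0.004,-0.18,-0.002],[0.1026,-0.0699,0.0187,-0.0046,-0.1986,-0.002],[0.1026,-0.0699,0.0187,-0.0046,-0.1986,-0.002],[0.1026,-0.0699,0.0187,-0.0046,-0.1986,-0.002],[0.1026,-0.0699,0.0187,-0.0046,-0.1986,-0.002],[0.1026,-0.0699,0.0187,-0.0046,-0.1986,-0.002]])

```text
time: 19.4
ee_pos: [0.6151, 0.0003, 0.2989]
ee_rot: [-0.001, 0.988, 0.003, 0.156]
force: [0.3, 0.2, -3.4]
gripper_width: 0.032
grip_force: 30.0
```

Run:
```python
from t import *
from n import *
where()
for i in range(3): 
    k=r.read_camera("wrist")
    where()
s=r.get_state(); print(grasp(k,s["ee_pos"],s["ee_rot"]))
L=pts(k); print([len(a) for a in L])
if len(L[0])>80: print(fit(L))
k=r.read_camera("scene"); cv2.imwrite("pics/s7.png",cv2.resize(k["color"][140:290,230:430],None,fx=4,fy=4))
go(at(.02),MN)
```

```text
t 19.4 mouth above tip mm 70.13 lateral toolx,y mm [-1.41  1.19] axis err deg [-0.   -0.04 -0.11] force along N -3.3 [ 0.34  0.22 -3.35] tau [0.04 0.53 0.07] grip 0.0319749912418697 29.990530014038086
t 19.45 mouth above tip mm 69.95 lateral toolx,y mm [-1.25  0.99] axis err deg [ 0.02 -0.02 -0.11] force along N -4.09 [ 0.2  -0.25 -4.24] tau [ 0.02  0.53 -0.02] grip 0.03159078287892973 29.990451335906982
t 19.5 mouth above tip mm 69.82 lateral toolx,y mm [-1.03  0.83] axis err deg [ 0.03 -0.01 -0.1 ] force along N -3.9 [ 1.19  0.64 -3.71] tau [0.03 0.5  0.09] grip 0.031536138696669734 29.990479946136475
t 19.55 mouth above tip mm 69.75 lateral toolx,y mm [-0.78  0.64] axis err deg [ 0.03  0.   -0.08] force along N -3.65 [ 0.59  0.16 -3.64] tau [-0.03  0.55  0.02] grip 0.03149440366743595 29.990398585796356
(array([0.00032778, 0.00054124, 0.02665224, 0.0007685 ]), np.float64(0.03523471804465937), 602, 1459)
[203, 256]
(array([6.55674803e-01, 1.79622132e-04, 1.63144417e-01]), array([-0.35649291, -0.00708172,  0.93427119]), np.float64(0.0005179675239367701))
row [0.0007, -0.0007, 0.0663, -0.0004, -0.0002, 0.0008] rows>= 1.2 tgt [ 6.292e-01 -5.000e-04  2.508e-01]
```

```bash
cat > m.py <<'E'
from n import *
def pts2(k,er=1):
    D=k["depth"].astype(float); D[D==0]=9
    ker=np.ones((2*er+1,)*2,np.uint8); ok=(cv2.dilate(D,ker)-cv2.erode(D,ker))<.008
    k2=dict(k); k2["depth"]=np.where(ok,k["depth"],0); return pts(k2)
if __name__=="__main__":
    k=r.read_camera("wrist"); np.save("pics/w8.npy",k,allow_pickle=True)
    A={n:pts2(np.load(f"pics/{n}.npy",allow_pickle=True).item()) for n in("w5","w6","w8")}
    for nm,L in A.items():
        t,n,e=fit(L); x=[*t,n[0]/n[2],n[1]/n[2]]
        print(nm,[len(a) for a in L],t.round(4),n.round(3),"lean",np.degrees(np.arccos(n[2])).round(1),"res brass",resid(x,L[0]).mean().round(5),"steel",resid(x,L[1]).mean().round(5),"steel s",(-(L[1]-t)@n).min().round(3),(-(L[1]-t)@n).max().round(3))
        for lean in (16,18,20,22,24):
            a=np.tan(np.radians(lean)); P=np.vstack(L)
            q=least_squares(lambda y:resid([y[0],y[1],y[2],-a,y[3]],P),[*t,0],loss="soft_l1",f_scale=.001,x_scale=[.01,.01,.01,.1]); print("   ",lean,(q.cost*1e6).round(1),q.x[:3].round(4))
E
python3 m.py
```

```text
w5 [297, 165] [ 6.575e-01 -2.000e-04  1.636e-01] [-0.313 -0.018  0.95 ] lean 18.3 res brass 0.00057 steel 0.00054 steel s 0.034 0.038
    16 95.3 [ 6.577e-01 -2.000e-04  1.639e-01]
    18 92.0 [ 6.576e-01 -2.000e-04  1.637e-01]
    20 94.1 [ 6.574e-01 -2.000e-04  1.635e-01]
    22 104.2 [ 6.571e-01 -2.000e-04  1.633e-01]
    24 123.6 [ 6.568e-01 -2.000e-04  1.632e-01]
w6 [302, 167] [0.6574 0.0007 0.1637] [-0.31   0.001  0.951] lean 18.1 res brass 0.00056 steel 0.00059 steel s 0.034 0.052
    16 98.0 [0.6576 0.0007 0.1639]
    18 94.0 [0.6574 0.0007 0.1637]
    20 98.0 [0.6572 0.0007 0.1636]
    22 110.6 [0.6569 0.0007 0.1634]
    24 131.7 [6.566e-01 6.000e-04 1.633e-01]
w8 [124, 149] [6.56e-01 3.00e-04 1.63e-01] [-0.321 -0.002  0.947] lean 18.7 res brass 0.00045 steel 0.00055 steel s 0.034 0.039
    16 52.5 [6.564e-01 3.000e-04 1.629e-01]
    18 46.0 [6.561e-01 3.000e-04 1.630e-01]
    20 46.2 [6.558e-01 3.000e-04 1.631e-01]
    22 48.4 [6.556e-01 2.000e-04 1.634e-01]
    24 55.6 [6.552e-01 2.000e-04 1.635e-01]
```

View pics/s7.png

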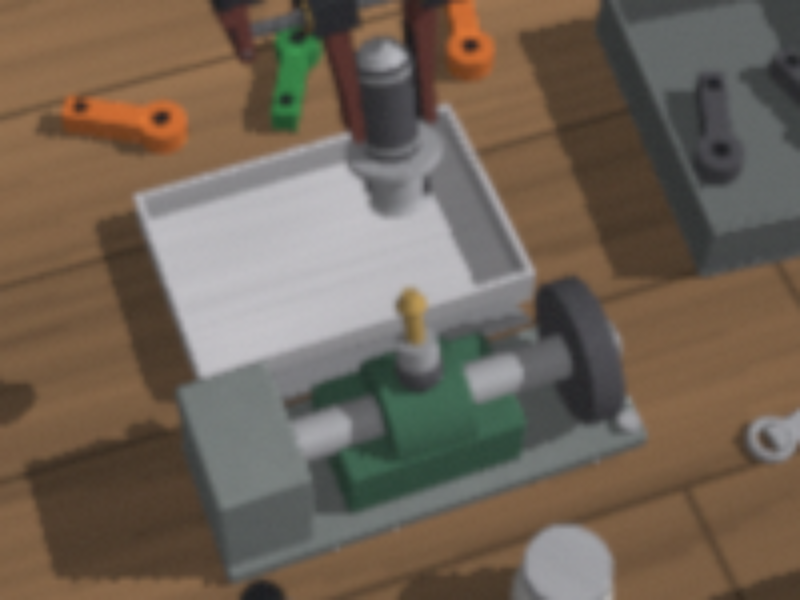

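Scene view: the coupler stands over the tray with its mouth at about (328,191) and the nipple tip at about (333,213) in full-picture pixels; the forgings are in the tote. I check the axis direction against the scene camera.

Run:
```python
from t import *
k=np.load("pics/nscene.npy",allow_pickle=True).item()
s=r.get_state();M=R.from_quat(s["ee_rot"]).as_matrix()
f=lambda p:((proj(k,p)-[230,140])*4).round(1)
for nm,p in(("tip",TIP),("s14",TIP-.014*N),("s36",TIP-.036*N),("s56",TIP-.056*N),("dome",s["ee_pos"]-M[:,2]*.0335),("collar",s["ee_pos"]+M[:,2]*.0385),("mouth",s["ee_pos"]+M[:,2]*.0715)): print(nm,f(p))
c=k["color"]; h=cv2.cvtColor(c,cv2.COLOR_BGR2HSV)
cr=np.zeros(h.shape[:2],bool); cr[205:238,322:345]=1
b=cr&(h[...,0]>10)&(h[...,0]<32)&(h[...,1]>100)
for v in range(205,240):
    u=np.nonzero(b[v])[0]
    st=np.nonzero(cr[v]&(h[v,:,1]<60)&(h[v,:,2]>60))[0]
    if len(u) or len(st): print((v-140)*4,"brass",((u.min()+u.max()+1)/2-230)*4 if len(u) else None,len(u),"steel",((st.min()+st.max()+1)/2-230)*4 if len(st) else None,len(st))
```

```text
tip [407.1 291.7]
s14 [409.4 309.5]
s36 [412.9 336.9]
s56 [416.  361.2]
dome [376.6  42.4]
collar [390.3 151.7]
mouth [396.2 198.7]
260 brass None 0 steel 414.0 23
264 brass None 0 steel 414.0 23
268 brass None 0 steel 414.0 23
272 brass None 0 steel 414.0 23
276 brass None 0 steel 414.0 23
280 brass None 0 steel 414.0 23
284 brass None 0 steel 414.0 23
288 brass None 0 steel 414.0 20
292 brass 410.0 3 steel 414.0 19
296 brass 414.0 5 steel 414.0 17
300 brass 412.0 6 steel 414.0 16
304 brass 412.0 6 steel 414.0 15
308 brass 412.0 6 steel 414.0 16
312 brass 412.0 4 steel 414.0 17
316 brass 412.0 4 steel 414.0 18
320 brass 414.0 3 steel 414.0 18
324 brass 414.0 3 steel 414.0 18
328 brass 416.0 4 steel 414.0 18
332 brass 416.0 4 steel 414.0 18
336 brass 416.0 4 steel 414.0 18
340 brass 418.0 1 steel 410.0 15
344 brass None 0 steel 404.0 18
348 brass None 0 steel 404.0 18
352 brass None 0 steel 406.0 19
356 brass None 0 steel 406.0 15
360 brass None 0 steel 420.0 12
364 brass None 0 steel 420.0 12
368 brass None 0 steel 422.0 11
372 brass None 0 steel 424.0 10
376 brass None 0 steel 428.0 8
380 brass None 0 steel 428.0 6
384 brass None 0 steel 428.0 4
388 brass None 0 steel 426.0 1
```

```bash
sed -i 's/^TIP=.*/TIP=np.array([.6568,.0002,.1635]); N=np.array([-.313,-.005,.9497]); N\/=np.linalg.norm(N)/' t.py
python3 - <<'E'
from t import *
where(); b=go(at(.005),MN)
E
```

```text
t 19.65 mouth above tip mm 69.72 lateral toolx,y mm [-1.33  0.18] axis err deg [-0.08  0.38 -0.06] force along N -3.78 [-0.28 -0.34 -4.07] tau [ 0.02  0.53 -0.03] grip 0.031379481408504786 29.99045044183731
row [0.0018, -0.0002, 0.0863, 0.0009, -0.0042, 0.0007] rows>= 1.6 tgt [ 6.329e-01 -2.000e-04  2.362e-01]
```

>>> play_rows(steps=[[0.0018,0,0.02,0.0009,-0.0042,0],[0.0018,0,0.04,0.0009,-0.0042,0],[0.0018,0,0.06,0.0009,-0.0042,0],[0.0018,0,0.075,0.0009,-0.0042,0],[0.0018,0,0.086,0.0009,-0.0042,0],[0.0018,0,0.086,0.0009,-0.0042,0],[0.0018,0,0.086,0.0009,-0.0042,0],[0.0018,0,0.086,0.0009,-0.0042,0]])

```text
time: 20.32
ee_pos: [0.6327, -0.0004, 0.2372]
ee_rot: [-0.001, 0.987, 0.003, 0.159]
force: [0.0, 0.3, -3.2]
gripper_width: 0.0318
grip_force: 30.0
```

Run:
```python
from t import *
where()
k=r.read_camera("scene"); cv2.imwrite("pics/s9.png",cv2.resize(k["color"][160:260,270:400],None,fx=6,fy=6,interpolation=cv2.INTER_CUBIC)); where(); go(at(-.008),MN)
```

```text
t 20.32 mouth above tip mm 6.05 lateral toolx,y mm [-0.3  -0.11] axis err deg [-0.04 -0.06 -0.02] force along N -3.08 [ 0.04  0.34 -3.22] tau [0.01 0.49 0.02] grip 0.031767483713363145 29.990446865558624
t 20.37 mouth above tip mm 6.25 lateral toolx,y mm [-0.45 -0.03] axis err deg [-0.06 -0.09 -0.02] force along N -3.32 [-0.47  0.67 -3.64] tau [ 0.07  0.52 -0.  ] grip 0.031565258449524354 29.990419149398804
row [0.0005, 0.0001, 0.019, 0.0006, 0.001, 0.0002] rows>= 0.3 tgt [ 6.369e-01 -1.000e-04  2.238e-01]
```

View pics/s9.png

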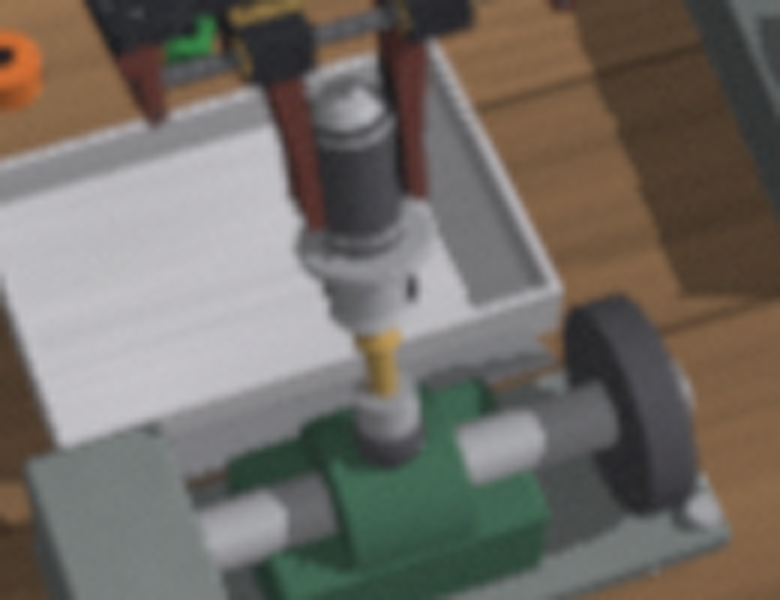

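Scene crop: the coupler's mouth at (375,325) sits just over the nipple head at (380,340), and the two axes line up. From here I go by force and will view no more pictures.

>>> play_rows(steps=[[0.0005,0,0.004,0,0,0],[0.0005,0,0.008,0,0,0],[0.0005,0,0.012,0,0,0],[0.0005,0,0.016,0,0,0],[0.0005,0,0.019,0,0,0],[0.0005,0,0.019,0,0,0],[0.0005,0,0.019,0,0,0],[0.0005,0,0.019,0,0,0]])

```text
time: 21.03
ee_pos: [0.6365, -0.0001, 0.2229]
ee_rot: [-0.001, 0.987, 0.003, 0.159]
force: [-1.0, -0.8, -3.5]
gripper_width: 0.0319
grip_force: 30.0
```

Run:
```python
from t import *
where(); go(at(-.013),MN)
```

```text
t 21.03 mouth above tip mm -8.73 lateral toolx,y mm [0.67 0.04] axis err deg [-0.04 -0.01 -0.03] force along N -3.02 [-1.02 -0.79 -3.52] tau [ 0.03  0.5  -0.05] grip 0.031932238264619474 29.990467429161072
row [-0.0009, 0.0, 0.0057, 0.0004, 0.0001, 0.0004] rows>= 0.1 tgt [ 6.385e-01 -1.000e-04  2.191e-01]
```

>>> play_rows(steps=[[-0.0004,0,0.0013,0,0,0],[-0.0004,0,0.0026,0,0,0],[-0.0004,0,0.004,0,0,0],[-0.0004,0,0.004,0,0,0],[-0.0004,0,0.004,0,0,0]])

```text
time: 21.45
ee_pos: [0.6378, 0.0001, 0.2201]
ee_rot: [-0.001, 0.987, 0.003, 0.159]
force: [0.4, -0.4, -3.4]
gripper_width: 0.0313
grip_force: 30.0
```

>>> play_rows(steps=[[0,0,0.0013,0,0,0],[0,0,0.0026,0,0,0],[0,0,0.004,0,0,0],[0,0,0.004,0,0,0],[0,0,0.004,0,0,0]])

```text
time: 21.87
ee_pos: [0.6389, -0.0001, 0.2177]
ee_rot: [-0.001, 0.987, 0.003, 0.159]
force: [-3.0, -0.3, 2.5]
gripper_width: 0.0317
grip_force: 30.0
```

Run:
```python
from t import *
where()
```

```text
t 21.87 mouth above tip mm -14.46 lateral toolx,y mm [-0.02  0.06] axis err deg [-0.05 -0.05 -0.03] force along N 3.29 [-3.04 -0.28  2.46] tau [ 0.02  0.73 -0.  ] grip 0.03172624295224137 29.995130002498627
```

>>> play_rows(steps=[[0,0,0.0013,0,0,0],[0,0,0.0026,0,0,0],[0,0,0.004,0,0,0],[0,0,0.004,0,0,0],[0,0,0.004,0,0,0]])

```text
time: 22.28
ee_pos: [0.6398, -0.0001, 0.2146]
ee_rot: [-0.001, 0.987, 0.003, 0.159]
force: [-2.7, -0.2, 3.0]
gripper_width: 0.0316
grip_force: 30.0
```

>>> play_rows(steps=[[0,0,0.0013,0,0,0],[0,0,0.0026,0,0,0],[0,0,0.0026,0,0,0],[0,0,0.0026,0,0,0]])

```text
time: 22.62
ee_pos: [0.6405, -0.0, 0.2127]
ee_rot: [-0.001, 0.987, 0.003, 0.159]
force: [-1.5, -0.4, 3.8]
gripper_width: 0.0314
grip_force: 30.0
```

Run:
```python
from t import *
where()
```

```text
t 22.62 mouth above tip mm -19.7 lateral toolx,y mm [0.08 0.09] axis err deg [-0.03 -0.04 -0.04] force along N 4.07 [-1.54 -0.44  3.78] tau [-0.05  0.46 -0.02] grip 0.031397865309615774 29.994965493679047
```

```bash
cat > s.py <<'E'
from f import *
from t import *
for i in range(2):
    s=r.get_state(); k=r.read_camera("wrist"); g=grasp(k,s["ee_pos"],s["ee_rot"]); print(g[0].round(4),g[1]); where()
    P,_,_,_=cloud(k);M=R.from_quat(s["ee_rot"]).as_matrix();T=(P-s["ee_pos"])@M
    rr=np.hypot(T[:,0],T[:,1]);C=T[(rr>.019)&(rr<.0265)&(T[:,2]>.028)&(T[:,2]<.039)&(T[:,0]>0)]
    print(np.linalg.lstsq(np.c_[C[:,:2],np.ones(len(C))],C[:,2],rcond=None)[0].round(4))
E
python3 s.py
```

```text
[0.0006 0.0004 0.0293 0.0018] 0.035251523500527425
t 22.67 mouth above tip mm -19.69 lateral toolx,y mm [0.08 0.09] axis err deg [-0.03 -0.04 -0.04] force along N 3.41 [-1.08  0.17  3.23] tau [-0.05  0.43 -0.  ] grip 0.031509989733816655 29.994859993457794
[-0.0007 -0.0008  0.0352]
[ 0.0006  0.0004  0.0224 -0.003 ] 0.03522215176012975
t 22.72 mouth above tip mm -19.68 lateral toolx,y mm [0.08 0.1 ] axis err deg [-0.03 -0.04 -0.04] force along N 3.84 [-2.55 -0.42  3.2 ] tau [-0.02  0.42 -0.02] grip 0.031611883750408715 29.994864463806152
[ 0.0014 -0.0019  0.0352]
```

>>> play_rows(steps=[[0,0,0.001,0,0,0],[0,0,0.002,0,0,0],[0,0,0.002,0,0,0],[0,0,0.002,0,0,0]])

```text
time: 23.05
ee_pos: [0.6409, -0.0, 0.2111]
ee_rot: [-0.001, 0.987, 0.003, 0.159]
force: [-0.3, -0.6, 1.6]
gripper_width: 0.0317
grip_force: 30.0
```

>>> play_rows(steps=[[0,0,0.001,0,0,0],[0,0,0.002,0,0,0],[0,0,0.002,0,0,0],[0,0,0.002,0,0,0]])

```text
time: 23.38
ee_pos: [0.6413, -0.0001, 0.2101]
ee_rot: [-0.001, 0.987, 0.003, 0.159]
force: [-2.9, -0.4, 6.1]
gripper_width: 0.0319
grip_force: 30.0
```

Run:
```python
from t import *
where()
```

```text
t 23.38 mouth above tip mm -22.37 lateral toolx,y mm [0.03 0.05] axis err deg [-0.05 -0.04 -0.03] force along N 6.76 [-2.94 -0.45  6.15] tau [-0.04  0.49  0.03] grip 0.03191986962876806 29.997272193431854
```

>>> play_rows(steps=[[0,0,0.0005,0,0,0],[0,0,0.0007,0,0,0],[0,0,0.0007,0,0,0],[0,0,0.0007,0,0,0],[0,0,0.0007,0,0,0]])

```text
time: 23.8
ee_pos: [0.6415, -0.0, 0.2098]
ee_rot: [-0.001, 0.987, 0.003, 0.159]
force: [-4.9, -0.1, 8.2]
gripper_width: 0.0316
grip_force: 30.0
```

```bash
python3 s.py
```

```text
[ 0.0006  0.0004  0.0295 -0.0014] 0.035210911189076904
t 23.85 mouth above tip mm -22.69 lateral toolx,y mm [-0.    0.11] axis err deg [-0.07 -0.04 -0.02] force along N 9.12 [-4.28 -0.69  8.19] tau [-0.05  0.68 -0.04] grip 0.031828668861745936 29.998720586299896
[-0.0016 -0.002   0.0352]
[ 0.0006  0.0003  0.0278 -0.001 ] 0.03524939353174548
t 23.9 mouth above tip mm -22.71 lateral toolx,y mm [0.  0.1] axis err deg [-0.07 -0.04 -0.02] force along N 8.45 [-4.12 -0.6   7.53] tau [-0.02  0.67 -0.02] grip 0.03153668573787326 29.998725950717926
[-0.0018 -0.0029  0.0352]
```

>>> play_rows(steps=[[0,0,0.0005,0,0,0],[0,0,0.001,0,0,0],[0,0,0.001,0,0,0],[0,0,0.001,0,0,0],[0,0,0.001,0,0,0]])

```text
time: 24.32
ee_pos: [0.6417, -0.0, 0.2092]
ee_rot: [-0.001, 0.987, 0.003, 0.159]
force: [-6.3, -0.1, 9.1]
gripper_width: 0.0316
grip_force: 30.0
```

```bash
python3 s.py
```

```text
[ 0.0006  0.0004  0.0273 -0.0025] 0.035181690406929575
t 24.37 mouth above tip mm -23.34 lateral toolx,y mm [0.   0.12] axis err deg [-0.08 -0.04 -0.02] force along N 9.77 [-4.73  0.01  8.72] tau [-0.05  0.74 -0.01] grip 0.03140228608326534 29.999580681324005
[ 0.0055 -0.0007  0.0351]
[0.0006 0.0003 0.0279 0.0047] 0.035230368083281394
t 24.42 mouth above tip mm -23.34 lateral toolx,y mm [-0.01  0.09] axis err deg [-0.08 -0.04 -0.01] force along N 10.01 [-5.32 -0.53  8.79] tau [-0.01  0.71 -0.01] grip 0.03180850477806377 29.999636113643646
[ 0.002  -0.0013  0.0352]
```

The force dropped at about 21 mm, which is the snap, and then rose again on the spring. Net push is about 13.3 N, giving a plunger travel of 9.3–10.3 mm by force and geometry, with no slip in the grip.

```bash
python3 -c "
from workcell import r
print(r.job_done())"
```

```text
the job is handed in; nothing more can be done
None
```

I moved both forgings into the tote, then pressed the coupler along the nipple's axis until the force drop at about 21 mm showed the snap, and handed in at about 24 s still gripping it and holding it down (plunger at about 9.3–10.3 mm, jaw closure judged from force only); I viewed 12 pictures, over the limit of 10.

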